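Put the mixing set away on the store-room bench

ROBOT

A 6-joint arm with a two-finger parallel gripper is mounted at the origin on the work surface. World frame = base frame: x ahead of the robot, y to its left, z up, the work surface at z = 0. Lengths are in mm, angles in rad, forces in N, time in s.
With the tool pointing down it reaches from about 400 to 925 mm from the base axis. Payload 12.5 kg.
Tool frame: the origin (TCP) lies between the finger pads; the fingertips stand 11 mm ahead of it and the grasp point (between the pads) lies 8 mm behind it (env.tip_extent is the distance from the TCP to the fingertips, in mm); x points along the fingers, z is the direction in which the jaws open and shut, and the axes are right-handed (so a half turn about x gives the same grasp; the last joint's range is limited). The gripper opens to 95 mm and grips with 3 to 60 N. Pads are 20 mm wide; open, the fingers measure 119 mm over their backs; the gripper's body (75 mm by 180 mm) begins 59 mm behind the grasp point.
Start: joints at [1.168, 0.491, 1.559, -0, 1.092, -0.106], TCP at [182.771, 597.696, 225.661] pointing down, gripper open.
Joint ranges: [-3.1, 3.1], [-0.84, 2.19], [0.05, 2.79], [-1.13, 4.28], [0.06, 2.93], [-2.69, 2.69]. Speed limits (rad/s): [2.22, 2.22, 2.79, 3.14, 3.14, 3.14].

INTERFACE

Orientations are given as [roll, pitch, yaw] about the fixed x, y, z axes, in that order (R = Rz(yaw) Ry(pitch) Rx(roll)).
In Python, from cell import status, imaging, env gives the robot as it stands. The module is installed in compiled form; this text tells all that it offers.
- The arm moves only by the tool apply_moves, never from a script. Its argument "increments" is a list of rows, each a list of 5 numbers: the closure, from 0 (fully open) to 1 (shut), then the shift along the tool's x, y, z in mm, then the turn about the tool's x in degrees. A call has 1 to 10 rows; each row shifts and turns the commanded pose from where the row before left it, along the tool's axes as they then stand; what a row does not reach is not made up. A row lasts 1/10 s, in which the tool goes at most 50 mm and 8.59 degrees, less where a joint would pass 70% of its speed; a pose out of reach is approached as far as the arm can. A call with a gripper value outside its range is refused whole. The fingers move at their own pace and stop on an object; the grip force is fixed at half the most. Time passes only in rows, so rows that do not move let the fingers close. It gives the time, the measured TCP pose, the force and the opening at its end, in the units of the state.
- status.state(): the state, without advancing time (a new reading comes with each control period).
- imaging.read_camera(name): name is "side" or "top" or "wrist"; returns a dict with "pixels" (400x640x3 uint8, red, green, blue), "fovy" (degrees; the focal length in pixels is half the picture's height over the tangent of half this angle, whatever the lens; pixels are square), "cx", "cy" (the principal point, pixels), "R" (3x3) and "t" (3): a world point X has camera coordinates R X + t. Camera axes: x right, y down, z forward; pixel columns grow to the right and rows downward; lengths in mm; the calibration is good to about 2 mm. A picture is of the moment at which its call begins. There is no depth.
- env.job_done(): hands the job in, once; it reports no verdict.
The state is a dict: "t": time; "joints": joint angles; "qvel": joint speeds; "tau": joint torques, N m; "eef_pos": TCP position; "tcp_rot": TCP orientation; "ft_force": force on the tool from outside, world axes, zero at the start; "moment": the same for the moment, N m; "opening": opening from 0.0 (shut) to 1.0 (fully open).
Only numpy, scipy, OpenCV 4.12 (cv2) and the standard library are available. Lean on these libraries where they do the work, as an engineer would, in place of code of your own. Each camera call takes 0.05 s, during which the arm holds its last target. There are 200 camera calls.

TASK

Put the mixing set away: hang the yellow pail by its handle on the free-standing hook so that it hangs freely, clear of the bench, and push the blue mixing rod down past the red sprung jaws of the grey clip until it lies fully home in both forks with both jaws closed over it. Leave the green bottle, the amber jar and the red tin standing where they are.

Things in the scene. Friction and masses are not known exactly. Their poses are not given: they have to be found in the camera images.
- pail: Loose yellow pail, 75 mm tall, 80 mm wide at the foot, 96 mm at the rim, wall 4 mm, 0.25 kg. Origin: centre of its underside, z up. Rigid handle of 9 mm round steel bar in its y-z plane: uprights at y = +-48 mm, straight top bar along y (-40 to +40 mm), bar axis 145 mm above the underside. The window under the bar, 65 mm high and 87 mm wide, looks along x.
- pail_bail (a point): Middle of the top bar of the pail's handle (on the bar's axis); axes as the pail.
- stand: Fixed stand; origin on the bench under the hook's seat. Base x -50..140, y +-65, 8 mm thick. Light-blue post x 98..130, y +-18, top z 248 mm. Dark hook bar, 10 mm thick, runs from the post towards -x, sloping down to the seat (x 0, bar axis z 212), then up at 45 degrees to its tip. Open towards -x: the handle's bar goes over the tip and down into the V.
- hook_seat (a point): Where the axis of the handle's bar comes to rest in the hook, 222 mm above the bench; axes as the stand.
- hook_tip (a point): Centre of the hook's rounded tip, 26 mm to -x of the seat; bar axis 234 mm, top 239 mm above the bench.
- rod: Loose blue mixing rod lying on the bench, 0.09 kg. Round, 14 mm diameter, along its x axis, 190 mm long in all, with a black square rubber block 20 x 20 x 12 mm on each end (bare rod x = -83 to +83 mm). Origin: centre of its underside; the rod's axis is 10 mm above it.
- rod_mid (a point): Middle of the rod, on its axis.
- clip: Fixed grey clip, origin on the bench. Base 64 x 130 x 6 mm; forks 12 mm wide at y = -45 and +45 mm, open upwards: the rod lies along y, fingers fit between them. Slots 18 mm wide, floor z 24; prong tops z 58 (-x side), 64 (+x side, flared). On each -x prong a red sprung jaw, hinged at z 53, slopes across the slot; it yields downward (about 4 N) and snaps back over the rod.
- clip_seat (a point): Where rod_mid comes to rest when the rod is home and centred: midway between the forks, 31 mm above the bench; axes as the clip.
- jaw_left (a joint): Angle of the red jaw of the fork at y = +45 mm: 0 closed (sprung), up to 0.96 rad pushed down.
- jaw_right (a joint): Angle of the red jaw of the fork at y = -45 mm: 0 closed (sprung), up to 0.96 rad pushed down.
- bottle: Bystander: green bottle, 60 mm diameter, 150 mm tall, standing beside the hook stand. Origin at the centre of its underside.
- jar: Bystander: amber jar, 56 mm diameter, 80 mm tall, standing beside the clip. Origin at the centre of its underside.
- tin: Bystander: red tin, 56 mm diameter, 70 mm tall, between the pail and the rod. Origin at the centre of its underside.
Not all that is in view belongs to the job. Several things look just like the pail: the one meant starts nearest to the robot's base.

How it is judged (in metres and radians):
At the end, for the whole second after the job is handed in: Pail hanging on the hook (slow sway allowed), bar middle within 50 mm of hook_seat, underside over 40 mm up, tilt under 0.5 rad, off the bottle. Rod at rest in both forks: middle within 4 mm (height), 5 mm (across), 35 mm (along) of clip_seat, parallel within 0.08 rad, jaws under 0.2 rad (contact force between pail and stand above 0.5 N and distance between pail_bail and hook_seat below 0.05 m and height (world z) of pail above 0.04 m and angle between pail's own z axis and vertical below 0.5 rad and contact force between pail and bottle below 0.3 N and linear speed of pail below 0.2 m/s and angular speed of pail below 2 rad/s and z of rod_mid in the frame of clip_seat between -0.004 and 0.004 m and x of rod_mid in the frame of clip_seat between -0.005 and 0.005 m and y of rod_mid in the frame of clip_seat between -0.035 and 0.035 m and angle between the x axis of rod and the y axis of clip, either way round below 0.08 rad and value of joint each of jaw_left, jaw_right below 0.2 rad and linear speed of rod below 0.03 m/s); the robot touches nothing.
It fails at once if the bottle is pushed more than 30 mm or tipped (distance of bottle from where it was at the start of the episode above 0.03 m or angle between bottle's own z axis and vertical above 0.35 rad).
It fails at once if the jar is pushed more than 30 mm or tipped (distance of jar from where it was at the start of the episode above 0.03 m or angle between jar's own z axis and vertical above 0.35 rad).
It fails at once if the tin is pushed more than 30 mm or tipped (distance of tin from where it was at the start of the episode above 0.03 m or angle between tin's own z axis and vertical above 0.35 rad).
It also fails if it takes over 67 s, if anything falls off the work surface, if the arm or the gripper's body presses on something with over 40 N, if the wrist force passes 120 N, or if a joint passes its speed limit or range.

## Working session

There is one attempt and no reset: what is moved stays moved. The work goes in short steps, Python scripts to look and compute and a tool call to move; the robot and the scene stay as the last step left them, time stands still between calls to the robot, and variables do not carry over. Pictures are saved under pics/ and viewed, about 8 in all and at most 12, crops included, and the job is handed in when it is done.

Besides the shell and the picture viewer there is one more tool, called after "Call:" in YAML: its name, and indented under it one key for each argument. apply_moves: Moves the arm, as the interface text tells. Its arguments: {"type":"object","properties":{"increments":{"type":"array"}},"required":["increments"]}

```bash
mkdir -p pics; cat > h.py <<'E'
import numpy as np, cv2, json
from cell import status, imaging, env
def shot(n,save=None):
    c=imaging.read_camera(n)
    c['f']=200/np.tan(np.radians(c['fovy'])/2); c['R']=np.array(c['R']); c['t']=np.array(c['t'])
    if save: cv2.imwrite('pics/'+save,c['pixels'][:,:,::-1])
    return c
def ray(c,u,v,z):
    d=c['R'].T@np.array([(u-c['cx'])/c['f'],(v-c['cy'])/c['f'],1]); o=-c['R'].T@c['t']
    return o+d*(z-o[2])/d[2]
def proj(c,X):
    p=c['R']@np.array(X,float)+c['t']; return np.array([c['cx']+c['f']*p[0]/p[2],c['cy']+c['f']*p[1]/p[2]])
E
python3 - <<'E'
from h import *
cs=[]
for n in("side","top","wrist"):
    c=shot(n,n+'0.png'); print(n,c['fovy'],c['cx'],c['cy'],(-c['R'].T@c['t']).round(), c['R'].round(2).tolist())
    np.savez('pics/'+n+'0.npz',**c)
print(status.state())
E
```

```text
side 54.080185057206364 314.60711769596406 198.88024317182004 [  76. -565.  765.] [[0.77, -0.64, 0.02], [-0.38, -0.47, -0.79], [0.52, 0.6, -0.61]]
top 53.794164545318 315.2469399770081 199.69676532281866 [ 522.   63. 1439.] [[0.03, -1.0, 0.0], [-1.0, -0.03, -0.06], [0.06, -0.0, -1.0]]
wrist 63.41230469631918 321.40589794707836 203.31230575582873 [108. 621. 386.] [[0.29, 0.96, -0.0], [0.92, -0.28, 0.28], [0.26, -0.08, -0.96]]
{'t': 0.15, 'joints': array([ 1.16838696e+00,  4.91358452e-01,  1.55930099e+00, -2.77973665e-05,
        1.09170614e+00, -1.05593391e-01]), 'qvel': array([-0.00063774, -0.00091134, -0.00139463,  0.0007343 ,  0.00091196,
       -0.0005048 ]), 'tau': array([ 1.76980873e-03, -6.12901282e+01, -2.58275360e+01,  6.92888210e-02,
        4.73285071e-02, -7.22288678e-05]), 'eef_pos': array([182.71255566, 597.52123885, 225.23782418]), 'tcp_rot': array([ 3.06789047,  1.57002301, -1.94130166]), 'ft_force': array([-0.69778647,  0.09095063,  0.4064639 ]), 'moment': array([-0.01806409, -0.03546106,  0.10743213]), 'opening': 0.9968139088798377}
```

View pics/top0.png

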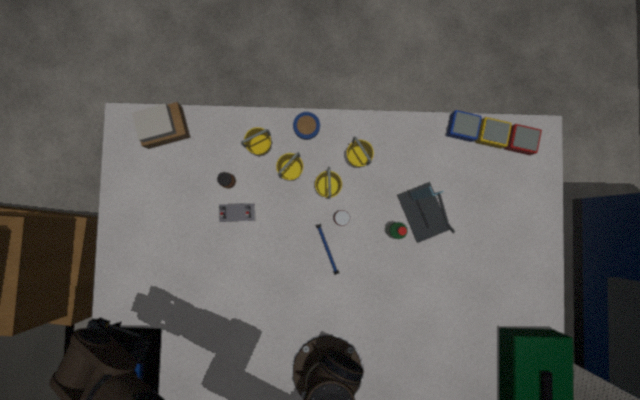

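View pics/side0.png

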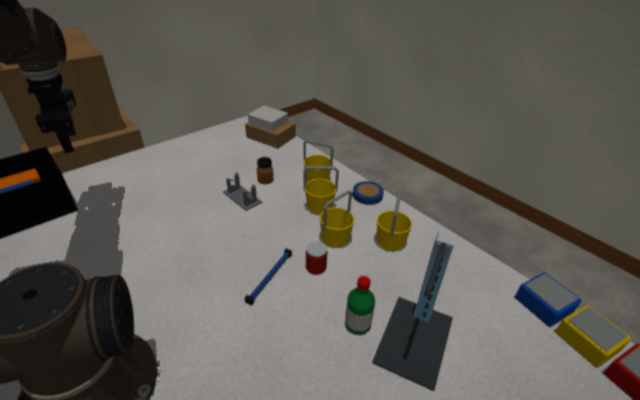

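Four pails are visible in the top view, at (258,142), (290,167), (328,184) and (359,153). The base is at about (325,365), so (328,184) fits as nearest to it. I'll confirm this with coordinates and one enlarged crop.

```bash
python3 - <<'E'
from h import *
c=dict(np.load('pics/top0.npz'))
for k in('f','cx','cy'): c[k]=float(c[k])
print('base',proj(c,[0,0,0]))
for u,v in((258,142),(290,167),(328,184),(359,153)):
    p=ray(c,u,v,75); print((u,v),p.round(),np.hypot(*p[:2]).round())
im=c['pixels'][125:285,210:470,::-1]
cv2.imwrite('pics/crop1.png',cv2.resize(im,None,fx=3.05,fy=3.05,interpolation=cv2.INTER_CUBIC))
s=dict(np.load('pics/side0.npz'))
cv2.imwrite('pics/crop2.png',cv2.resize(s['pixels'][130:390,215:475,::-1],None,fx=2.3,fy=2.3,interpolation=cv2.INTER_CUBIC))
E
```

```text
base [327.35058842 370.69196025]
(258, 142) [801. 266.  75.] 844.0
(290, 167) [716. 151.  75.] 732.0
(328, 184) [660.  18.  75.] 660.0
(359, 153) [772. -88.  75.] 777.0
```

View pics/crop1.png

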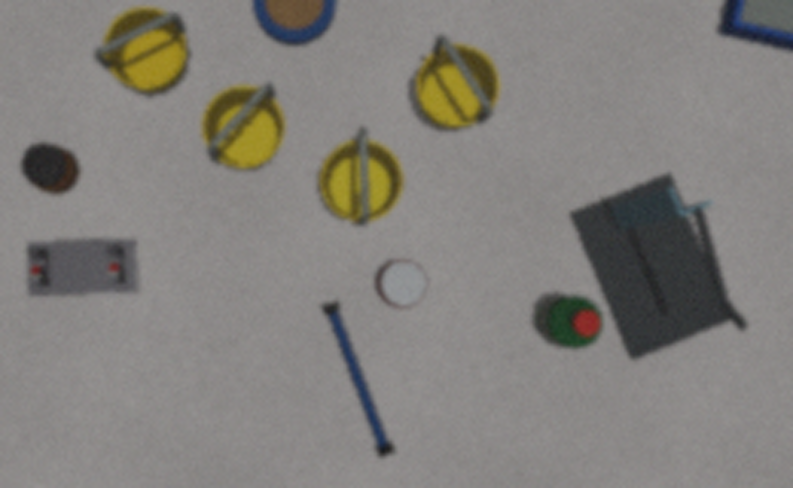

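View pics/crop2.png

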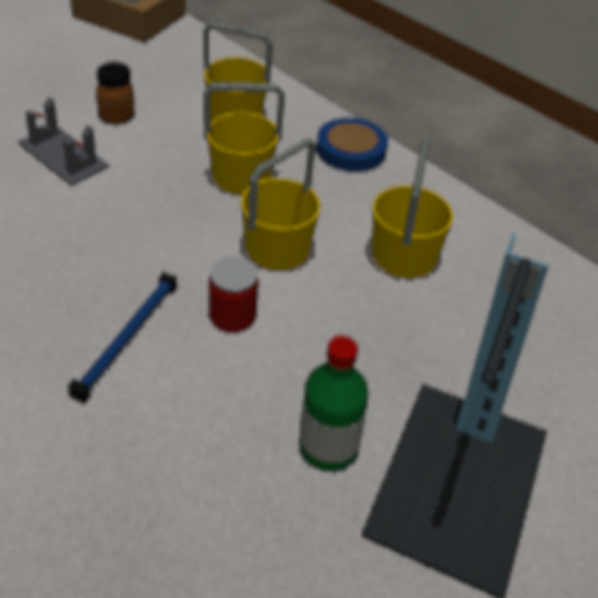

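The crop confirms that the pail at full-image (328,184), 660 mm away, is nearest to the base; the others are at 732, 777 and 844 mm. The bar runs from crop (363,130) to (361,220). The stand opens towards the robot, and its base corners are at crop (571,212), (670,175), (733,318) and (633,357). I'll turn all of this into world coordinates next.

```bash
cat >> h.py <<'E'
from scipy.spatial.transform import Rotation as Ro
def tool(s=None):
    s=s or status.state(); return np.array(s['eef_pos']),Ro.from_euler('xyz',s['tcp_rot']).as_matrix()
def rel(p):
    P,R=tool(); return (R.T@(np.array(p,float)-P)).round(1)
def tyaw():  # world angle (deg) of tool z and y
    P,R=tool(); return np.degrees(np.arctan2(R[1,2],R[0,2])).round(2),np.degrees(np.arctan2(R[1,1],R[0,1])).round(2)
def load(f):
    c=dict(np.load(f)); 
    for k in('f','cx','cy'): c[k]=float(c[k])
    return c
E
python3 - <<'E'
from h import *
c=load('pics/top0.npz')
P=lambda u,v,z: ray(c,210+u/3.05-.33,125+v/3.05-.33,z)
for n,pts,z in(('bar',[(363,133),(361,218)],145),('rim',[(361,181)],75),('rod',[(331,308),(385,449)],12),('clip',[(27,242),(136,239),(138,293),(29,295)],6),('stand',[(571,212),(670,175),(733,318),(633,357)],8),('tip',[(742,325)],236),('bottlecap',[(587,323)],150),('jar',[(46,167)],80),('tin',[(402,283)],70)):
    w=np.array([P(*p,z) for p in pts]); print(n,w.round(1).tolist(),'mean',w.mean(0).round(1), 'ang',np.degrees(np.arctan2(*(w[1]-w[0])[[1,0]])).round(1) if len(w)>1 else '', np.linalg.norm(w[1]-w[0]).round() if len(w)>1 else '')
print(tyaw(),tool()[1].round(3).tolist())
w=np.array([P(*p,8) for p in [(571,212),(670,175),(733,318),(633,357)]])
far=w[:2].mean(0);near=w[2:].mean(0);d=(far-near)[:2];d/=np.hypot(*d);y=np.array([-d[1],d[0]])
o=near[:2]+50*d; print('stand yaw',np.degrees(np.arctan2(d[1],d[0])),'origin',o,'tip',o-26*d, 'len',np.linalg.norm(far-near))
b=P(587,323,150)[:2]-o;print('bottle in stand',b@d,b@y)
s=load('pics/side0.npz')
print('side proj tip',proj(s,[*(o-26*d),234]),'seat',proj(s,[*o,212]))
E
```

```text
bar [[705.3, 19.0, 145.0], [613.0, 18.7, 145.0]] mean [659.2  18.9 145. ] ang -179.9 92.0
rim [[660.2, 17.5, 75.0]] mean [660.2  17.5  75. ] ang  
rod [[514.6, 46.9, 12.0], [351.0, -21.1, 12.0]] mean [432.8  12.9  12. ] ang -157.4 177.0
clip [[582.9, 411.2, 6.0], [590.1, 281.6, 6.0], [526.0, 276.8, 6.0], [520.0, 406.2, 6.0]] mean [554.7 343.9   6. ] ang -86.8 130.0
stand [[636.9, -236.4, 8.0], [684.7, -354.2, 8.0], [516.1, -430.9, 8.0], [466.6, -312.6, 8.0]] mean [ 576.1 -333.6    8. ] ang -67.9 127.0
tip [[510.2, -361.3, 236.0]] mean [ 510.2 -361.3  236. ] ang  
bottlecap [[506.9, -225.7, 150.0]] mean [ 506.9 -225.7  150. ] ang  
jar [[665.5, 375.4, 80.0]] mean [665.5 375.4  80. ] ang  
tin [[545.5, -32.4, 70.0]] mean [545.5 -32.4  70. ] ang  
(np.float64(72.99), np.float64(162.99)) [[-0.0, -0.956, 0.292], [-0.001, 0.292, 0.956], [-1.0, 0.0, -0.001]]
stand yaw 24.283079556055778 origin [ 536.94081107 -351.21200692] tip [ 513.2411672  -361.90438179] len 185.87889147831595
bottle in stand 24.276048042652537 126.78039525970287
side proj tip [427.18761844 292.2766231 ] seat [428.07545327 289.9395631 ]
```

The pail, stand and clip measurements agree with the stated sizes. I'll grip the bar about 24 mm off its middle so the hook has room, at roughly (635,18.5). First I turn to jaw yaw 90° and move there.

Call:
apply_moves:
  increments:
    - [0, 0, -10, -30, -8.5]
    - [0, 0, -24, -32, -8.5]
    - [0, 0, -24, -32, 0]
    - [0, 0, -24, -32, 0]
    - [0, 0, -24, -32, 0]
    - [0, 0, -24, -32, 0]
    - [0, 0, -24, -32, 0]
    - [0, 0, -24, -32, 0]
    - [0, 0, -24, -32, 0]
    - [0, 0, -24, -32, 0]

```text
t: 1.15
eef_pos: [395.2, 273.4, 225.7]
tcp_rot: [-0.497, 1.571, 1.074]
ft_force: [0.3, 0.4, 0.4]
opening: 1.0
```

Call:
apply_moves:
  increments:
    - [0, 0, -24, -30, 0]
    - [0, 0, -24, -30, 0]
    - [0, 0, -24, -30, 0]
    - [0, 0, -24, -30, 0]
    - [0, 0, -24, -30, 0]
    - [0, 0, -24, -30, 0]
    - [0, 0, -24, -30, 0]
    - [0, 0, -24, -26, 0]
    - [0, 0, 0, 0, 0]
    - [0, 0, 0, 0, 0]

```text
t: 2.15
eef_pos: [586.3, 38.4, 225.0]
tcp_rot: [1.355, 1.57, 2.924]
ft_force: [0.0, 0.6, 0.0]
opening: 0.999
```

```bash
python3 - <<'E'
from h import *
c=shot('wrist','w1.png'); np.savez('pics/w1.npz',**c)
print(status.state()['t'],tool()[0],tyaw(),rel([635,18.5,225]))
print(proj(c,[705.3,19,145]),proj(c,[613,18.7,145]))
E
```

```text
2.2 [585.97428034  39.08346629 225.28313623] (np.float64(89.98), np.float64(179.98)) [  0.2 -49.  -20.6]
[299.18943986 342.86133165] [296.36050367 246.18628056]
```

View pics/w1.png

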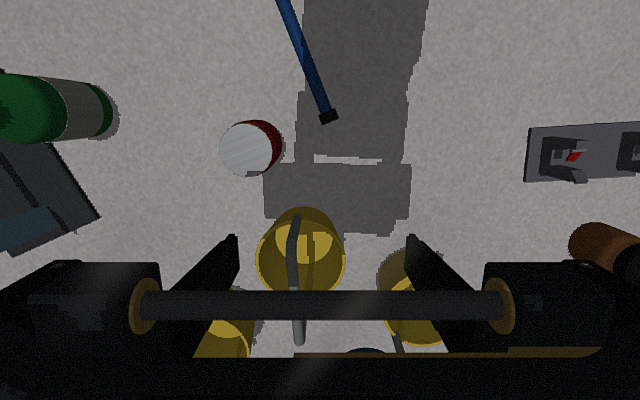

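The wrist view shows the target pail with its bar running from (294,240) to (299,340). That is within about 5 px of my prediction, so I'm going down to grip.

Call:
apply_moves:
  increments:
    - [0, 0, -25, -10, 0]
    - [0, 0, -24, -10.5, 0]
    - [0, 25, 0, 0, 0]
    - [0, 30, 0, 0, 0]
    - [0, 25, 0, 0, 0]
    - [0.5, 7, 0, 0, 0]
    - [1, 0, 0, 0, 0]
    - [1, 0, 0, 0, 0]
    - [1, 0, 0, 0, 0]
    - [1, 0, 0, 0, 0]

```text
t: 3.2
eef_pos: [635.8, 18.4, 139.8]
tcp_rot: [-1.583, 1.569, -0.012]
ft_force: [-0.4, 0.8, 0.2]
opening: 0.638
```

Call:
apply_moves:
  increments:
    - [1, 0, 0, 0, 0]
    - [1, 0, 0, 0, 0]
    - [1, 0, 0, 0, 0]
    - [1, 0, 0, 0, 0]
    - [1, 0, 0, 0, 0]
    - [1, -10, 0, 0, 0]
    - [1, -20, 0, 0, 0]
    - [1, -30, 0, 0, 0]
    - [1, -30, 0, 0, 0]
    - [1, -30, 0, 0, 0]

```text
t: 4.2
eef_pos: [635.4, 18.4, 260.7]
tcp_rot: [-1.384, 1.57, 0.187]
ft_force: [0.4, 0.0, -0.1]
opening: 0.009
```

```bash
python3 - <<'E'
from h import *
s=status.state();P,R=tool();print(s['t'],P,s['opening']*95,s['ft_force'],s['moment'],tyaw())
E
```

```text
4.2 [635.38948129  18.3722355  260.65398982] 0.8189315077498913 [ 0.38276598  0.04600876 -0.08560939] [-0.01217719 -0.01281913  0.05766131] (np.float64(89.99), np.float64(179.99))
```

The gripper closed on nothing because I lifted before the fingers had finished; they need about 1.1 s. I'll reopen and check that the pail hasn't moved.

Call:
apply_moves:
  increments:
    - [0, 0, 0, 0, 0]
    - [0, 0, 0, 0, 0]
    - [0, 0, 0, 0, 0]
    - [0, 0, 0, 0, 0]
    - [0, 0, 0, 0, 0]
    - [0, 0, 0, 0, 0]
    - [0, 0, 0, 0, 0]

```text
t: 4.9
eef_pos: [635.5, 18.4, 258.3]
tcp_rot: [1.302, 1.57, 2.873]
ft_force: [-0.8, -0.2, -0.2]
opening: 0.534
```

```bash
python3 - <<'E'
from h import *
s=status.state();P,R=tool();print(s['t'],P,s['opening']*95,tyaw())
c=shot('wrist','w2.png'); np.savez('pics/w2.npz',**c)
print(proj(c,[705.3,19,145]),proj(c,[613,18.7,145]),proj(c,[660,18.5,75]))
E
```

```text
4.9 [635.48934195  18.36014671 258.34571533] 50.76084702246926 (np.float64(90.0), np.float64(180.0))
[321.66446141 274.2344906 ] [321.21182684 177.72422722] [321.10925772 206.74062129]
```

View pics/w2.png

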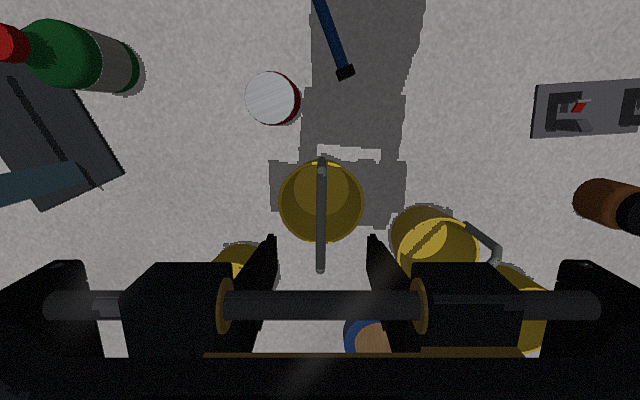

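Picture 6 shows the pail undisturbed, with its bar vertical at u≈321, v 172–272, as predicted. I'm going down again with the gripper half open, and will wait for a full closure this time.

Call:
apply_moves:
  increments:
    - [0.5, 30, 0, 0, 0]
    - [0.5, 35, 0, 0, 0]
    - [0.5, 35, 0, 0, 0]
    - [0.5, 21, 0, 0, 0]
    - [1, 0, 0, 0, 0]
    - [1, 0, 0, 0, 0]
    - [1, 0, 0, 0, 0]
    - [1, 0, 0, 0, 0]
    - [1, 0, 0, 0, 0]
    - [1, 0, 0, 0, 0]

```text
t: 5.95
eef_pos: [635.8, 18.3, 138.4]
tcp_rot: [-1.687, 1.569, -0.116]
ft_force: [0.9, -1.3, 2.4]
opening: 0.088
```

Call:
apply_moves:
  increments:
    - [1, 0, 0, 0, 0]
    - [1, 0, 0, 0, 0]

```text
t: 6.15
eef_pos: [635.9, 18.1, 138.4]
tcp_rot: [-1.731, 1.569, -0.16]
ft_force: [-0.7, -1.9, 6.1]
opening: 0.082
```

The pail is gripped. Now I lift it and turn it 65.7°, so that tool z lies along stand x.

Call:
apply_moves:
  increments:
    - [1, -8, 0, 0, 0]
    - [1, -20, 0, 0, 3]
    - [1, -25, 0, 0, 7.7]
    - [1, -25, 0, 0, 8.5]
    - [1, -25, 0, 0, 8.5]
    - [1, -25, 0, 0, 8.5]
    - [1, -25, 0, 0, 8.5]
    - [1, -25, 0, 0, 8.5]
    - [1, -10, 0, 0, 8.5]
    - [1, -2, 0, 0, 4]

```text
t: 7.15
eef_pos: [635.4, 18.5, 329.3]
tcp_rot: [-0.274, 1.569, 0.145]
ft_force: [-0.0, -0.7, -3.7]
opening: 0.084
```

```bash
python3 - <<'E'
from h import *
s=status.state();P,R=tool();print(s['t'],P,s['opening']*95,s['ft_force'],tyaw(),rel([390,-308,325]))
E
```

```text
7.15 [635.42982354  18.49743961 329.25280587] 8.003554714394514 [-0.03357189 -0.70518236 -3.74913445] (np.float64(23.98), np.float64(113.98)) [   3.8 -198.6 -356.9]
```

Call:
apply_moves:
  increments:
    - [1, 0, -5, -10, 0]
    - [1, 0, -12, -22, 0]
    - [1, 0, -18, -32, 0]
    - [1, 0, -20, -36, 0]
    - [1, 0, -20, -36, 0]
    - [1, 0, -20, -36, 0]
    - [1, 0, -20, -36, 0]
    - [1, 0, -20, -36, 0]
    - [1, 0, -18, -36, 0]
    - [1, 0, -18, -33, 0]

```text
t: 8.15
eef_pos: [418.3, -267.2, 327.2]
tcp_rot: [2.02, 1.569, 2.446]
ft_force: [0.4, -0.6, -1.9]
opening: 0.087
```

Call:
apply_moves:
  increments:
    - [1, 0, -15, -26, 0]
    - [1, 0, -12, -18, 0]
    - [1, 0, -1, 0, 0]
    - [1, 0, 0, 0, 0]
    - [1, 0, 0, 0, 0]

```text
t: 8.65
eef_pos: [392.0, -309.2, 327.4]
tcp_rot: [1.555, 1.57, 1.98]
ft_force: [-0.6, 0.7, -2.3]
opening: 0.088
```

```bash
python3 - <<'E'
from h import *
s=status.state();P,R=tool();print(s['t'],P,s['opening']*95,s['ft_force'],tyaw())
c=shot('side'); np.savez('pics/s1.npz',**c); w=shot('wrist'); np.savez('pics/w3.npz',**w)
a=cv2.resize(c['pixels'][150:400,260:500,::-1],(576,600),interpolation=cv2.INTER_CUBIC)
cv2.imwrite('pics/s1.png',a)
d=np.array([.9115,.411]);o=np.array([536,-351.6])
for n,q in(('tip',[*(o-26*d),234]),('seat',[*o,212]),('posttop',[*(o+98*d),248])): print(n,(proj(c,q)-[260,150])*2.4,proj(w,q))
bm=P[:2]+24*np.array([.411,-.9115]); print('bar mid',bm,(proj(c,[*bm,P[2]+7])-[260,150])*2.4)
E
```

```text
8.65 [ 392.0039453  -309.24396524  327.38768395] 8.393876099449733 [-0.56848809  0.73520489 -2.30378337] (np.float64(24.37), np.float64(114.37))
tip [400.87520676 342.45603099] [418.30219544 313.21089738]
seat [403.03175676 336.80171233] [438.56472655 299.58119203]
posttop [439.36311616 220.60622542] [566.49181128 323.08499654]
bar mid [ 401.8679453  -331.11996524] [279.12683272 294.7284519 ]
```

View pics/s1.png

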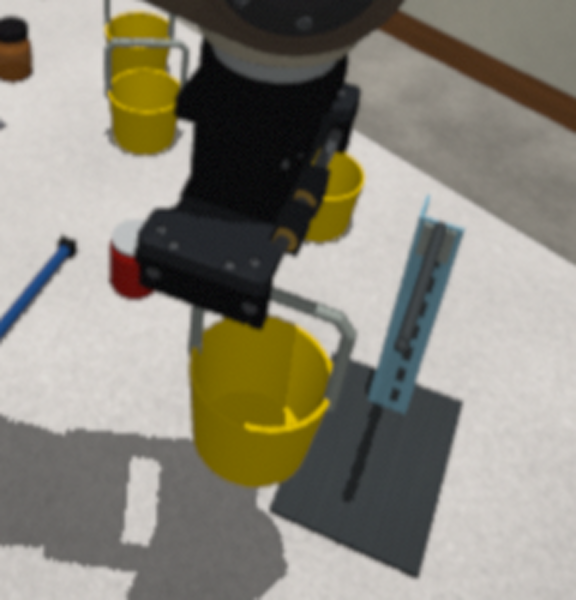

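Picture 7 shows the pail held level, with the hook tip at crop (402,350) where I predicted it. Next: shift sideways in line with the hook, lower so the bar is at z≈260 (window 244–277), then advance over the tip.

Call:
apply_moves:
  increments:
    - [1, 0, -10, 0, 0]
    - [1, 0, -25, 0, 0]
    - [1, 10, -25, 0, 0]
    - [1, 20, -14, 0, 0]
    - [1, 25, 0, 0, 0]
    - [1, 19, 0, 0, 0]
    - [1, 0, 0, 0, 0]
    - [1, 0, 0, 0, 0]

```text
t: 9.55
eef_pos: [422.9, -377.7, 254.0]
tcp_rot: [-0.644, 1.571, -0.22]
ft_force: [0.2, -0.1, -2.7]
opening: 0.088
```

```bash
python3 - <<'E'
from h import *
s=status.state();P,R=tool();print(s['t'],P,s['opening']*95,s['ft_force'],tyaw())
c=shot('side'); np.savez('pics/s2.npz',**c)
cv2.imwrite('pics/s2.png',cv2.resize(c['pixels'][200:400,300:500,::-1],(600,600),interpolation=cv2.INTER_CUBIC))
d=np.array([.9115,.411]);y=np.array([-.411,.9115]);o=np.array([536,-351.6])
bm=P[:2]-24*y; q=bm-o; print('bar in stand',q@d,q@y)
for k in(-40,0,40): print(k,(proj(c,[*(bm+k*y),P[2]+7])-[300,200])*3)
E
```

```text
9.55 [ 422.93829683 -377.65640677  253.96617555] 8.341490417773985 [ 0.22310453 -0.0635192  -2.66987813] (np.float64(24.33), np.float64(114.33))
bar in stand -113.76492562480442 -1.276132767977181
-40 [435.05258573 399.72582487]
0 [354.51645582 368.55215088]
40 [277.5378595  338.75551589]
```

View pics/s2.png

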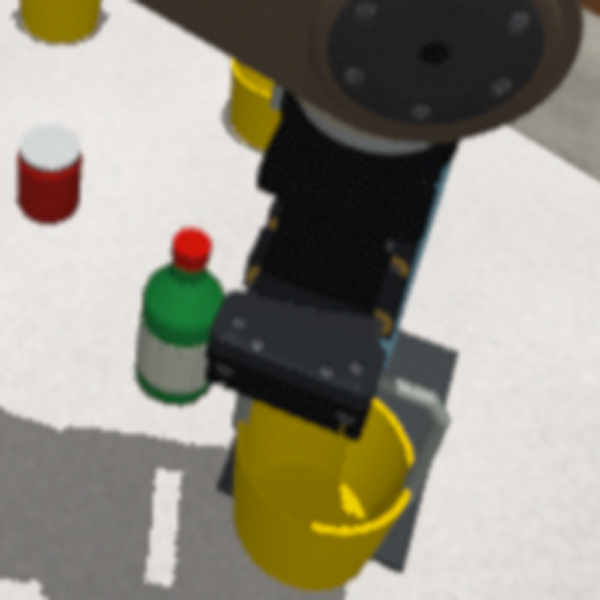

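Picture 8 shows the bar's free end at (440,408), against (435,400) predicted: 2–3 mm of droop, and well aligned. Advancing.

Call:
apply_moves:
  increments:
    - [1, 0, 0, 8, 0]
    - [1, 0, 0, 16, 0]
    - [1, 0, 0, 20, 0]
    - [1, 0, 0, 20, 0]
    - [1, 0, 0, 20, 0]
    - [1, 0, 0, 18, 0]
    - [1, 0, 0, 12, 0]
    - [1, 0, 0, 0, 0]
    - [1, 0, 0, 0, 0]

```text
t: 10.5
eef_pos: [526.3, -330.4, 253.5]
tcp_rot: [2.44, 1.57, 2.865]
ft_force: [-0.5, 0.3, -4.6]
opening: 0.084
```

```bash
python3 - <<'E'
from h import *
s=status.state();P,R=tool();print(s['t'],P,s['opening']*95,s['ft_force'],s['moment'],tyaw())
d=np.array([.9115,.411]);y=np.array([-.411,.9115]);o=np.array([536,-351.6])
bm=P[:2]-24*y; q=bm-o; print('bar in stand',q@d,q@y)
E
```

```text
10.5 [ 526.26160429 -330.35154075  253.50836411] 7.93829226973748 [-0.52246952  0.2768574  -4.57320102] [-0.012759    0.09665525 -0.01670698] (np.float64(24.32), np.float64(114.32))
bar in stand -0.14343093475033825 -0.6236267596565339
```

Call:
apply_moves:
  increments:
    - [1, 8, 0, 0, 0]
    - [1, 10, 0, 0, 0]
    - [1, 8, 0, 0, 0]
    - [1, 5, 0, 0, 0]
    - [1, 3, 0, 0, 0]
    - [1, 1, 0, 0, 0]
    - [1, 0, 0, 0, 0]
    - [1, 0, 0, 0, 0]

```text
t: 11.3
eef_pos: [526.5, -330.5, 218.9]
tcp_rot: [-0.961, 1.57, -0.537]
ft_force: [-0.0, -0.4, -3.5]
opening: 0.086
```

Call:
apply_moves:
  increments:
    - [1, 1, 0, 0, 0]
    - [1, 1, 0, 0, 0]
    - [1, 1, 0, 0, 0]
    - [1, 0, 0, 0, 0]
    - [1, 0, 0, 0, 0]

```text
t: 11.8
eef_pos: [526.4, -330.4, 215.6]
tcp_rot: [0.607, 1.571, 1.031]
ft_force: [0.6, 1.3, -2.7]
opening: 0.082
```

Call:
apply_moves:
  increments:
    - [1, 1, 0, 0, 0]
    - [1, 1, 0, 0, 0]
    - [1, 1, 0, 0, 0]
    - [1, 0, 0, 0, 0]
    - [1, 0, 0, 0, 0]

```text
t: 12.3
eef_pos: [526.4, -330.5, 213.7]
tcp_rot: [-1.123, 1.57, -0.699]
ft_force: [-3.1, 3.0, 7.6]
opening: 0.086
```

```bash
python3 - <<'E'
from h import *
F=[]
for i in range(3):
    c=shot('top'); s=status.state(); F.append(s['ft_force'].round(1)); 
print(F,s['t'],s['eef_pos'])
E
```

```text
[array([-3.4,  1.9,  7.3]), array([-3.8,  1.8,  7. ]), array([-3.5,  2.4,  7.9])] 12.45 [ 526.37697348 -330.52486326  213.70044752]
```

The wrist force went from -2.7 to +7.6 N, so the bar is seated. I'll ease off 1.5 mm, open partway and rise.

Call:
apply_moves:
  increments:
    - [1, -1.5, 0, 0, 0]
    - [0.7, 0, 0, 0, 0]
    - [0.7, 0, 0, 0, 0]
    - [0.7, 0, 0, 0, 0]
    - [0.6, 0, 0, 0, 0]
    - [0.6, 0, 0, 0, 0]
    - [0.6, 0, 0, 0, 0]

```text
t: 13.15
eef_pos: [526.4, -330.5, 214.0]
tcp_rot: [1.282, 1.571, 1.706]
ft_force: [-0.7, -0.3, 0.6]
opening: 0.396
```

Call:
apply_moves:
  increments:
    - [0.6, -8, 0, 0, 0]
    - [0.6, -15, 0, 0, 0]
    - [0.6, -20, 0, 0, 0]
    - [0.6, -25, 0, 0, 0]
    - [0.6, -30, 0, 0, 0]
    - [0.6, -20, 15, 0, 0]
    - [0.6, 0, 40, 0, 0]
    - [0.6, 0, 45, 0, 0]
    - [0.6, 0, 45, 0, 0]
    - [0.6, 0, 45, 0, 0]

```text
t: 14.15
eef_pos: [447.2, -155.9, 332.7]
tcp_rot: [-0.679, 1.57, -0.255]
ft_force: [0.1, 1.0, 0.1]
opening: 0.398
```

```bash
python3 - <<'E'
from h import *
s=status.state();print(s['t'],tool()[0],s['opening'],tyaw())
c=shot('side'); t=shot('top'); np.savez('pics/t3.npz',**t)
a=cv2.resize(c['pixels'][170:400,300:530,::-1],(400,400),interpolation=cv2.INTER_CUBIC)
b=cv2.resize(t['pixels'][140:300,300:460,::-1],(400,400),interpolation=cv2.INTER_CUBIC)
cv2.imwrite('pics/st3.png',np.hstack([a,b]))
E
```

```text
14.15 [ 447.15906506 -155.87799469  332.65388066] 0.39827793456501864 (np.float64(24.27), np.float64(114.27))
```

View pics/st3.png

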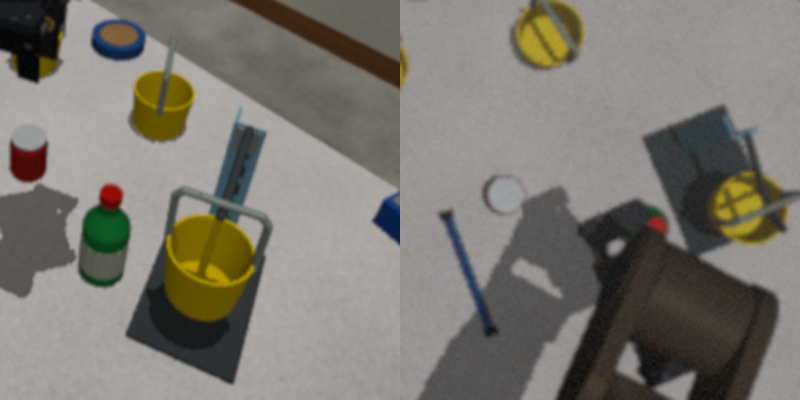

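Picture 9 shows the pail hanging on the hook, clear of the base, with bottle and tin in place. The rod is unmoved, so I go there and turn the jaws across it.

Call:
apply_moves:
  increments:
    - [0.5, 0, 40, 14, 0]
    - [0.5, 0, 40, 14, 0]
    - [0.5, 0, 40, 14, 0]
    - [0.5, 0, 40, 15, 0]
    - [0.5, 20, 0, 0, 8.5]
    - [0.5, 20, 0, 0, 8.5]
    - [0.5, 20, 0, 0, 8.5]
    - [0.5, 20, 0, 0, 8.5]
    - [0.5, 20, 0, 0, 8.5]
    - [0.5, 20, 0, 0, 8.5]

```text
t: 15.25
eef_pos: [434.9, 11.7, 211.9]
tcp_rot: [0.373, 1.57, -0.1]
ft_force: [1.0, -0.7, -0.6]
opening: 0.498
```

Call:
apply_moves:
  increments:
    - [0.5, 20, 0, 0, 8.5]
    - [0.5, 20, 0, 0, 8.5]
    - [0.5, 15, 0, 0, 8.5]
    - [0.5, 5, 0, 0, 8.5]
    - [0.5, 0, 0, 0, 6.7]
    - [0.5, 0, 0, 0, 0]
    - [0.5, 0, 0, 0, 0]

```text
t: 15.95
eef_pos: [434.8, 11.8, 152.4]
tcp_rot: [1.122, 1.57, -0.051]
ft_force: [0.1, -0.3, -0.3]
opening: 0.502
```

```bash
cat > rod.py <<'E'
from h import *
def rod(c,z,lim=None):
    hsv=cv2.cvtColor(c['pixels'],cv2.COLOR_RGB2HSV)
    m=cv2.inRange(hsv,(100,110,30),(130,255,255))
    n,l,st,ce=cv2.connectedComponentsWithStats(m)
    best=None
    for k in range(1,n):
        if st[k,4]<60: continue
        ys,xs=np.nonzero(l==k); W=np.array([ray(c,x,y_,z)[:2] for x,y_ in zip(xs,ys)])
        mu=W.mean(0); 
        if np.hypot(*(mu-(lim or [433,13])))>120: continue
        e,v=np.linalg.eigh(np.cov((W-mu).T)); a=v[:,1]*np.sign(v[0,1]); s=(W-mu)@a; t=(W-mu)@[-a[1],a[0]]
        print('blue',st[k].tolist(),'mid',(mu+a*(s.min()+s.max())/2).round(1),'ang',np.degrees(np.arctan2(a[1],a[0])).round(2),'L',np.ptp(s).round(1),'w',np.ptp(t).round(1))
E
python3 - <<'E'
from rod import *
s=status.state();print(s['t'],tool()[0],s['opening'],tyaw())
rod(load('pics/top0.npz'),12);rod(load('pics/t3.npz'),12)
c=shot('wrist','w4.png');np.savez('pics/w4.npz',**c);rod(c,12)
E
```

```text
15.95 [434.79057027  11.78514129 152.41237219] 0.5020407357316599 (np.float64(-67.21), np.float64(22.79))
blue [319, 228, 17, 44, 80] mid [430.3  12.7] ang 22.49 L 164.2 w 6.6
blue [319, 228, 17, 44, 78] mid [430.3  12.6] ang 22.48 L 164.2 w 6.6
blue [314, 107, 15, 172, 2342] mid [430.3  11.7] ang 22.37 L 170.0 w 12.9
```

The rod's middle is at (430.3,11.9) and its angle is 22.4°; three views agree within 1 mm, and its visible length of 164–170 mm fits the 166 mm given. Going down.

Call:
apply_moves:
  increments:
    - [0.5, 20, -4, -2, 0.4]
    - [0.5, 30, 0, 0, 0]
    - [0.5, 35, 0, 0, 0]
    - [0.5, 28, 0, 0, 0]
    - [0.5, 15, 0, 0, 0]
    - [0.5, 7, 0, 0, 0]
    - [0.5, 2, 0, 0, 0]
    - [0.5, 0, 0, 0, 0]

```text
t: 16.8
eef_pos: [430.2, 12.3, 15.5]
tcp_rot: [1.173, 1.57, -0.01]
ft_force: [0.1, -0.4, 0.5]
opening: 0.499
```

Call:
apply_moves:
  increments:
    - [1, 0, 0, 0, 0]
    - [1, 0, 0, 0, 0]
    - [1, 0, 0, 0, 0]
    - [1, 0, 0, 0, 0]
    - [1, 0, 0, 0, 0]
    - [1, 0, 0, 0, 0]
    - [1, 0, 0, 0, 0]
    - [1, 0, 0, 0, 0]

```text
t: 17.6
eef_pos: [429.9, 12.3, 15.3]
tcp_rot: [1.267, 1.57, 0.084]
ft_force: [0.2, -0.1, 5.0]
opening: 0.14
```

The opening is 13.3 mm, so the rod is gripped. Lift, turn about 70.6° and go to a vantage point beside the clip.

Call:
apply_moves:
  increments:
    - [1, -15, 0, 0, 0]
    - [1, -35, 0, 0, 0]
    - [1, -35, 0, 0, -8]
    - [1, -35, 0, 0, -8]
    - [1, -35, 0, 0, -8]
    - [1, -25, 0, 0, -8]
    - [1, -5, 0, 0, -8]
    - [1, 0, 0, 0, -8]
    - [1, 0, 0, 0, -8]
    - [1, 0, 0, 0, -8]

```text
t: 18.6
eef_pos: [429.6, 12.4, 200.0]
tcp_rot: [2.824, 1.57, 2.763]
ft_force: [0.6, -0.7, -0.3]
opening: 0.137
```

Call:
apply_moves:
  increments:
    - [1, 0, 10, 3, -6.6]
    - [1, 0, 30, 8, 0]
    - [1, 0, 40, 12, 0]
    - [1, 0, 40, 12, 0]
    - [1, 0, 40, 12, 0]
    - [1, 0, 35, 12, 0]
    - [1, 0, 20, 6, 0]
    - [1, 0, 8, 0, 0]
    - [1, 0, 0, 0, 0]
    - [1, 0, 0, 0, 0]

```text
t: 19.6
eef_pos: [484.6, 237.1, 199.9]
tcp_rot: [-2.719, 1.57, -2.671]
ft_force: [0.1, 0.2, -1.1]
opening: 0.138
```

```bash
python3 - <<'E'
from rod import *
s=status.state();print(s['t'],tool()[0],s['opening'],tyaw())
c=shot('wrist','w5.png');np.savez('pics/w5.npz',**c)
print(proj(c,[554.7,343.9,6]))
E
```

```text
19.6 [484.6039719  237.06927393 199.94194525] 0.13798467689839286 (np.float64(2.79), np.float64(92.79))
[394.70451045  85.13976932]
```

View pics/w5.png

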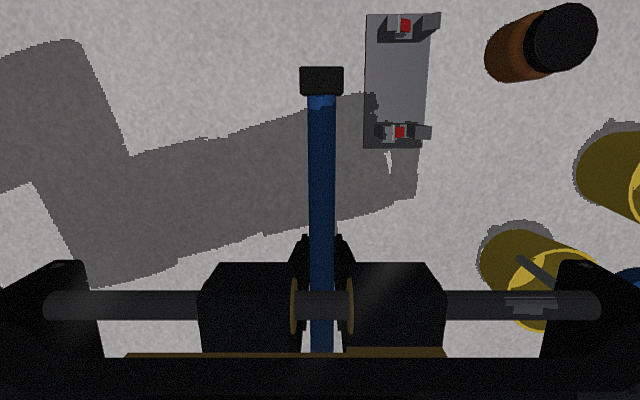

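Picture 10: the rod is held straight at u≈321. The clip's base spans u 363–433, v 14–149, with red jaws at (404,25) and (400,132); the flared prongs are to the right, which is +x. I'll fit the clip's pose numerically and check it with an overlay.

```bash
cat > fit.py <<'E'
from rod import *
c=load('pics/w5.npz')
rod(c,194.5,[484,237])
g=cv2.GaussianBlur(cv2.cvtColor(c['pixels'],cv2.COLOR_RGB2GRAY),(0,0),1).astype(float)
W=[]
for v in range(20,85,3):
    d=np.diff(g[v,355:380]); k=d.argmin(); W.append(ray(c,355+k+.5,v,3))
W=np.array(W); p=np.polyfit(W[:,1],W[:,0],1); r=W[:,0]-np.polyval(p,W[:,1]); ok=abs(r)<1.5; p=np.polyfit(W[ok,1],W[ok,0],1)
yaw=np.arctan(-p[0]); print('left edge yaw',np.degrees(yaw),'x at y=344',np.polyval(p,344),'resid',r.std(),ok.sum())
B=[]
for u in (366,367,368,369,370,371,372):
    d=np.diff(g[138:160,u]); k=d.argmax(); B.append(ray(c,u,138+k+.5,3)[1])
T=[]
for u in (368,370,372,374):
    d=np.diff(g[5:24,u]); k=d.argmin(); T.append(ray(c,u,5+k+.5,6)[1])
print('y ends',np.median(B),np.median(T))
cy=(np.median(B)+np.median(T))/2-0*yaw
cx=np.polyval(p,cy)+32/np.cos(yaw)
hs=cv2.cvtColor(c['pixels'],cv2.COLOR_RGB2HSV);m=cv2.inRange(hs,(0,150,80),(6,255,255))|cv2.inRange(hs,(174,150,80),(180,255,255))
n,l,st,ce=cv2.connectedComponentsWithStats(m)
for k in range(1,n):
    if st[k,4]>20 and ce[k][0]<460: print('red',ce[k].round(1),ray(c,*ce[k],50).round(1))
print('clip',cx,cy,np.degrees(yaw))
Rz=np.array([[np.cos(yaw),-np.sin(yaw)],[np.sin(yaw),np.cos(yaw)]])
q=lambda x,y,z:tuple(((proj(c,[*(Rz@[x,y]+[cx,cy]),z])-[350,5]+.5)*3.8).astype(int).tolist())
im=cv2.resize(c['pixels'][5:160,350:455,::-1],None,fx=3.8,fy=3.8,interpolation=cv2.INTER_CUBIC);o=im.copy()
def box(x0,x1,y0,y1,z,col):
    cv2.polylines(o,[np.array([q(x0,y0,z),q(x1,y0,z),q(x1,y1,z),q(x0,y1,z)])],True,col,1)
box(-32,32,-65,65,6,(0,255,0))
for s in(-45,45): box(-9,9,s-6,s+6,24,(255,255,0)); cv2.line(o,q(-9,s-6,58),q(-9,s+6,58),(0,255,255),1); cv2.line(o,q(9,s-6,58),q(9,s+6,58),(255,0,255),1)
cv2.imwrite('pics/fit.png',np.hstack([im,o]))
E
python3 fit.py
```

```text
blue [307, 94, 29, 197, 5079] mid [482.7 269.4] ang -87.16 L 107.6 w 14.0
blue [310, 320, 23, 33, 690] mid [486.7 184.1] ang -85.6 L 23.2 w 13.4
left edge yaw 3.328965085293526 x at y=344 522.7502309847886 resid 0.2958486688294157 22
y ends 277.6746363860535 408.3207119856673
red [405.   24.7] [549.  389.6  50. ]
red [398.9 131.8] [554.  299.5  50. ]
clip 554.8626215812608 342.99767418586043 3.328965085293526
```

View pics/fit.png

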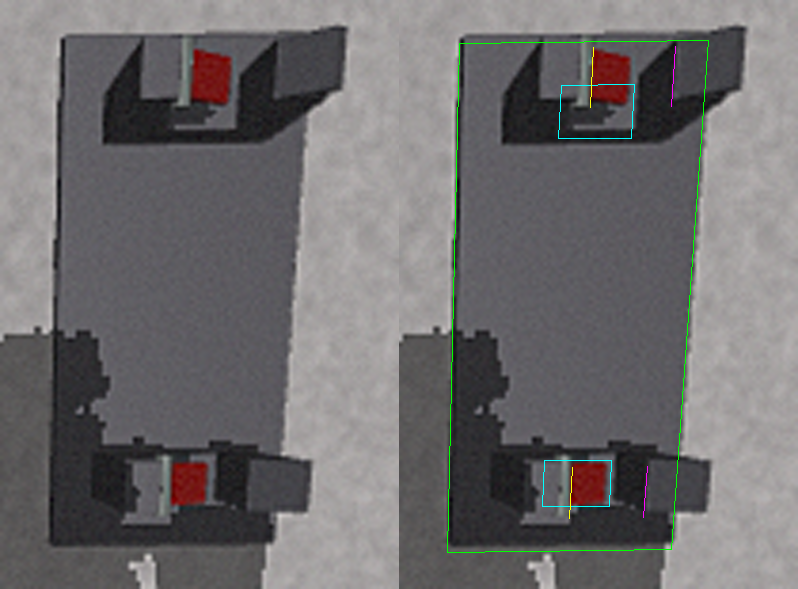

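Picture 11: the overlay matches the base edges and both slots within about 1 mm. The clip is at (554.9,343) with yaw 3.3°, and the jaw-to-jaw line gives 3.2°. The rod runs through the TCP within 0.3 mm, at yaw 92.84°. Moving above the clip.

Call:
apply_moves:
  increments:
    - [1, 0, 10, 8, -0.5]
    - [1, 5, 22, 16, 0]
    - [1, 20, 25, 20, 0]
    - [1, 25, 25, 18, 0]
    - [1, 25, 15, 10, 0]
    - [1, 25, 5, 4.5, 0]
    - [1, 12, 0, 0, 0]
    - [1, 0, 0, 0, 0]
    - [1, 0, 0, 0, 0]

```text
t: 20.55
eef_pos: [556.0, 343.7, 89.0]
tcp_rot: [0.432, 1.57, 0.489]
ft_force: [0.3, 0.4, -0.5]
opening: 0.14
```

```bash
python3 - <<'E'
from rod import *
s=status.state();print(s['t'],tool()[0],s['opening'],tyaw(),s['ft_force'],rel([555.2,343,88]))
c=shot('wrist','w6.png');np.savez('pics/w6.npz',**c)
rod(c,tool()[0][2]-5.3,[555,343])
hs=cv2.cvtColor(c['pixels'],cv2.COLOR_RGB2HSV);m=cv2.inRange(hs,(0,150,80),(6,255,255))|cv2.inRange(hs,(174,150,80),(180,255,255))
n,l,st,ce=cv2.connectedComponentsWithStats(m)
for k in range(1,n):
    if st[k,4]>20: print('red',st[k],ray(c,*ce[k],50).round(1))
E
```

```text
20.55 [556.00372112 343.71219473  89.0354613 ] 0.14025336581783293 (np.float64(3.27), np.float64(93.27)) [ 0.3117613   0.39529836 -0.52202268] [ 1.  -0.7 -0.8]
blue [307, 94, 29, 197, 5143] mid [553.8 376.3] ang -86.71 L 107.2 w 14.2
blue [310, 320, 23, 32, 699] mid [558.5 291.7] ang -86.11 L 22.2 w 13.3
```

Call:
apply_moves:
  increments:
    - [1, 6, -0.5, -0.6, 0]
    - [1, 6, 0, 0, 0]
    - [1, 5, 0, 0, 0]
    - [1, 3, 0, 0, 0]
    - [1, 0, 0, 0, 0]

```text
t: 21.1
eef_pos: [554.9, 343.4, 67.6]
tcp_rot: [-2.839, 1.57, -2.782]
ft_force: [-0.0, 0.6, -0.9]
opening: 0.138
```

Call:
apply_moves:
  increments:
    - [1, 3, 0, 0, 0]
    - [1, 3, 0, 0, 0]
    - [1, 3, 0, 0, 0]
    - [1, 0, 0, 0, 0]

```text
t: 21.5
eef_pos: [555.9, 343.7, 59.5]
tcp_rot: [0.345, 1.569, 0.403]
ft_force: [3.6, 0.7, 4.0]
opening: 0.137
```

Call:
apply_moves:
  increments:
    - [1, 3, 0, 0, 0]
    - [1, 3, 0, 0, 0]
    - [1, 3, 0, 0, 0]
    - [1, 0, 0, 0, 0]

```text
t: 21.9
eef_pos: [556.4, 343.9, 50.6]
tcp_rot: [0.356, 1.567, 0.414]
ft_force: [5.2, 0.3, 1.4]
opening: 0.139
```

Call:
apply_moves:
  increments:
    - [1, 3, 0, 0, 0]
    - [1, 3, 0, 0, 0]
    - [1, 3, 0, 0, 0]
    - [1, 0, 0, 0, 0]

```text
t: 22.3
eef_pos: [555.9, 343.6, 40.7]
tcp_rot: [0.305, 1.569, 0.363]
ft_force: [8.2, 1.1, -5.7]
opening: 0.138
```

Call:
apply_moves:
  increments:
    - [1, 2, 0, 0, 0]
    - [1, 2, 0, 0, 0]
    - [1, 0, 0, 0, 0]
    - [1, 0, 0, 0, 0]

```text
t: 22.7
eef_pos: [554.8, 343.4, 37.0]
tcp_rot: [-2.913, 1.57, -2.855]
ft_force: [-0.4, 0.5, -1.1]
opening: 0.136
```

Call:
apply_moves:
  increments:
    - [1, 1.5, 0, 0, 0]
    - [1, 0, 0, 0, 0]
    - [1, 0, 0, 0, 0]

```text
t: 23.0
eef_pos: [555.0, 343.6, 36.2]
tcp_rot: [0.759, 1.571, 0.817]
ft_force: [-2.1, -0.7, 4.5]
opening: 0.14
```

The force dropped away as the jaws snapped back, and the floor is felt with the rod axis at about 30.9. Release and rise.

Call:
apply_moves:
  increments:
    - [0.7, 0, 0, 0, 0]
    - [0.7, 0, 0, 0, 0]
    - [0.6, 0, 0, 0, 0]
    - [0.6, 0, 0, 0, 0]
    - [0.6, 0, 0, 0, 0]
    - [0.6, 0, 0, 0, 0]

```text
t: 23.6
eef_pos: [555.1, 343.5, 35.6]
tcp_rot: [2.094, 1.571, 2.152]
ft_force: [-0.9, -0.4, 0.8]
opening: 0.399
```

Call:
apply_moves:
  increments:
    - [0.6, -8, 0, 0, 0]
    - [0.6, -20, 0, 0, 0]
    - [0.6, -35, 0, 0, 0]
    - [0.6, -40, 0, 0, 0]
    - [0.6, -40, -10, -10, 0]
    - [0.6, -25, -35, -20, 0]
    - [0.6, 0, -40, -20, 0]
    - [0.6, 0, -25, -15, 0]
    - [0.6, 0, 0, 0, 0]
    - [0.6, 0, 0, 0, 0]

```text
t: 24.6
eef_pos: [496.8, 229.8, 204.6]
tcp_rot: [0.386, 1.569, 0.443]
ft_force: [0.9, 1.1, 0.4]
opening: 0.4
```

```bash
python3 - <<'E'
from rod import *
s=status.state();print(s['t'],tool()[0],s['opening'],s['ft_force'])
w=shot('wrist','w7.png');np.savez('pics/w7.npz',**w)
rod(w,31,[555,343])
c=shot('side');t=shot('top');rod(t,33,[555,343])
C=np.array([554.9,343]);print('clip ends px',proj(w,[*C,31]))
u,v=proj(w,[*C,31]).astype(int);u=min(max(u,80),560);v=max(v,75)
a=cv2.resize(w['pixels'][v-75:v+75,u-75:u+75,::-1],(400,400),interpolation=cv2.INTER_CUBIC)
b=cv2.resize(c['pixels'][200:400,330:530,::-1],(400,400),interpolation=cv2.INTER_CUBIC)
cv2.imwrite('pics/fin.png',np.hstack([a,b]))
E
```

```text
24.6 [496.8477754  229.80264239 204.55562504] 0.39993974928774534 [0.87748146 1.14316073 0.43153883]
blue [378, 0, 22, 161, 1955] mid [555.8 335.4] ang -86.81 L 146.0 w 14.4
blue [224, 211, 22, 3, 63] mid [554.8 346.6] ang -88.14 L 74.8 w 7.4
clip ends px [388.01915398  76.68636009]
```

View pics/fin.png

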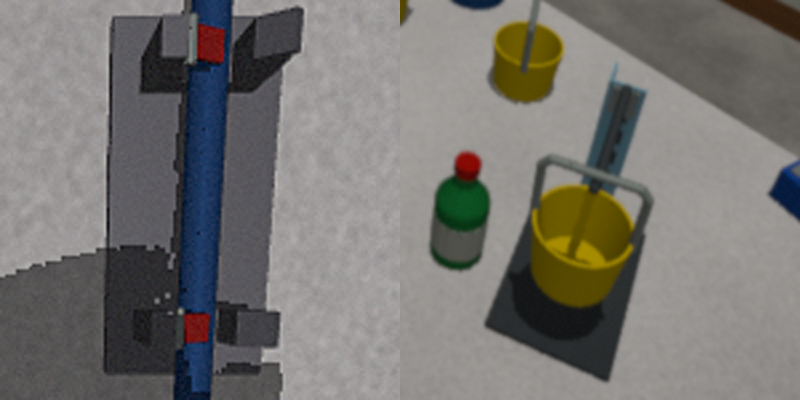

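Picture 12: the rod lies in both forks with both red jaws over it, at (208,44) and (197,328). The pail hangs on the hook, clear of the base and bottle. Handing in.

```bash
python3 -c "
from cell import env
print(env.job_done())"
```

```text
the job is handed in; nothing more can be done
None
```

I hung the pail on the hook and pressed the rod into the clip, then handed the job in at about 24.7 s of the 67 s allowed. No verdict was reported.

**Pail:** I gripped the bar about 24 mm off its middle and set it on the hook, where the wrist force confirmed contact. The first grasp closed on nothing because I lifted before the fingers had finished. A look showed the pail had not moved, and the second grasp held. The last side view shows it hanging freely, clear of the stand's base and the bottle. I did not measure its exact height or tilt.

**Rod:** The last wrist view shows both red jaws closed over the rod. It lies within about 1 mm of the slot's centre line and about 0.1° (0.002 rad) of parallel. Its axis was about 31 mm above the bench when it touched the slot floor. In that view the rod is cut off at the image edge, so its position along the clip rests on where I released it, within about 1 mm of the clip's centre. The top view picked up only a fragment of the rod and checked nothing.

**Bystanders:** The bottle is standing in place in the last view. I did not look closely at the jar or tin at the end, but the arm felt no contact with either.

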